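# Clear the desoldering gun's glass collector tube

### The arm

A 6-joint arm with a two-finger parallel gripper is mounted at the origin on a cart in front of the work surface, level with it; the furniture and walls round the work are solid. World frame = base frame: x ahead of the robot, y to its left, z up, the work surface at z = 0. Lengths are in m, angles in degrees, forces in N, time in s.
With the tool pointing down it reaches from about 0.4 to 0.825 m from the base axis. Payload 7 kg.
Tool frame: the origin (TCP) lies on the centre line of the jaws, within the pads' length; the fingertips stand 11 mm ahead of it and the grasp point (between the pads) lies 8 mm behind it; z points along the fingers, y is the line along which they close (so a half turn about z gives the same grasp; the last joint's range is limited). The gripper opens to 88 mm and grips with 3 to 60 N. Pads are 19 mm wide; open, the fingers measure 130 mm over their backs; the gripper's body (78 mm by 193 mm) begins 47 mm behind the grasp point.
Start: joints at [-52.363, 20.546, 0.682, 0, -70.136, -16.507], TCP at [0.243, -0.63, 0.238] pointing down, gripper open.
Joint ranges: [-176.03, 176.03], [-82.01, 121.73], [-58.28, 71.71], [-173.87, 95.51], [-174.79, -0.11], [-173.66, 173.66]. Speed limits (degrees/s): [136.94, 136.94, 172.46, 180, 180, 180].

### API

Orientations are given as [roll, pitch, yaw] about the fixed x, y, z axes, in that order (R = Rz(yaw) Ry(pitch) Rx(roll)).
In Python, from plant import r, capture, camera_model, job gives the robot as it stands.
- The arm moves only by the tool drive_tool, never from a script. Its argument "increments" is a list that holds one entry, the list of rows, each a list of 5 numbers: the gripper's target within -1 to 1 (fully open at 1, half-way at 0, shut at -1), then the shift along the tool's x, y, z scaled (see below), then the turn about the tool's z scaled (see below). In form: [[[gripper, tx, ty, tz, roll], ...]]. A call has 1 to 5 rows; each row is the pose to reach, as a shift and turn from the pose commanded when the call began, along the tool's axes at that moment, turning the shorter way round; what a row does not reach only later rows make up. The controller multiplies each number of a shift by 120 mm and each number of a turn by 360 degrees. A row lasts 1/8 s, in which the tool goes at most 62.5 mm and 10.7 degrees, less where a joint would pass 70% of its speed; a pose out of reach is approached as far as the arm can. A call with a number of a shift or a turn outside -1 to 1 is refused whole. A call with a gripper value outside its range is refused whole. The fingers move at their own pace and stop on an object; "squeeze" is the grip in N (left out, the last holds). Time passes only in rows, so rows that repeat a pose let the fingers close. It gives the time, the measured TCP pose, the force, the opening and the grip force at its end, in the units of the state.
- r.get_state(): the state, without advancing time (a new reading comes with each control period).
- capture(name): name is "scene" or "top" or "wrist"; returns the picture (420x560x3 uint8, red, green, blue); there is no depth.
- camera_model(name): a dict with "camera_matrix" (3x3 intrinsics, pixels), "rvec" (rotation vector, rad) and "tvec" (3), from world to camera coordinates, as OpenCV has them. Camera axes: x right, y down, z forward; pixel columns grow to the right and rows downward; lengths in m; the calibration is good to about 2 mm. A picture is of the moment at which its call begins: read the wrist's pose just before it. camera_model takes no time and is no camera call; for the wrist camera it gives the pose at the moment of the call.
- job.close_job(): hands the job in; it is judged then, once.
The state is a dict: "time_s": time; "joints": joint angles; "qd": joint speeds; "joint_torque": joint torques, N m; "tcp_pos": TCP position; "eef_rot": TCP orientation; "contact_force": force on the tool from outside, world axes, zero at the start; "moment": the same for the moment, N m; "gripper_width": finger opening in m; "gripper_force": force on a finger pad.
Only numpy, scipy, OpenCV 4.12 (cv2) and the standard library are available. Lean on these libraries where they do the work, as an engineer would, in place of code of your own. Each camera call takes 0.05 s, during which the arm holds its last target. There are 200 camera calls.

### The job

The glass collector tube of the desoldering gun, held upright in the cleaning stand, is blocked by a slug of solder. Slide the black catch tray along the bench until it lies under the tube, then take the straight-handled cleaning rod (not the T-handled reamer) out of the tool block, put it into the tube from above and push it fully home, until its flange sits on the glass rim, so that the slug drops into the tray. Leave the rod standing home in the tube and do not disturb the reamer, the solder spool or the flux tin.

Things in the scene. Friction and masses are not known exactly. Their poses are not given: they have to be found in the camera images.
- stand: Cleaning stand, fixed to the bench. Origin on the bench exactly under the tube's axis; z up. Its steel foot (16 mm high, 120 mm wide along y) spans x = +41 to +116 mm; a 12 mm post rises at x = +80 mm to z = 140 mm; an arm along x at z = 108 mm carries a collar (33 mm across, clamp ears out to x = -27 mm, z = 98 to 118 mm) round the glass tube. The space under the tube is open from -x: the tray is slid in along +x and may touch the foot, where it stops.
- tube_rim (a point): Centre of the tube's upper rim, z = 125 mm on the stand's axis. Glass tube: outside 19 mm, bore 15 mm, 70 mm long, open at both ends. Strips of old solder on the bore leave 12.5 mm between them along the stand's y.
- tube_foot (a point): Centre of the tube's open lower end, z = 55 mm, 23 mm above the rim of a tray that lies beneath.
- slug: Slug of solid solder, 13 mm across and 22 mm long, seen through the glass below the collar. Origin at the centre of its underside (61 to 71 mm above the bench at the start). It is stuck: the weight of the rod does not move it, a steady push of about 5 to 8 N does, and it drops once it is clear of the tube.
- slug_center (a point): Centre of the slug.
- tray: Loose black open tray, 0.16 kg, 130 mm long (x) by 84 mm wide (y) by 32 mm high, walls and floor 4 mm. Origin at the centre of its underside. It starts 90 to 150 mm short of its place on the -x side of the stand, its long axis roughly along the stand's x, its +x end towards the stand. A small lip on the -x end wall, 2 mm thick, is for looks.
- rod: Cleaning rod, loose, standing upright in a hole of the tool block: steel shank 10 mm across and 80 mm long with a round (hemispherical) tip, then a flange 25 mm across (80 to 87 mm, tapering), then a straight black grip 17 mm across (19 mm at its head) that ends 130 mm from the tip; 0.07 kg. Origin at the centre of the tip's end, z along the rod to the grip. The tip stands 6 mm above the bench in the block, 36 mm deep in the hole.
- rod_flange (a point): Centre of the rod's flange underside, 80 mm from the tip; at home it lies on the tube's rim.
- tool_block: Wooden tool block, fixed, 130 mm (x) by 54 mm (y) by 42 mm high, origin at the centre of its underside; two holes 12.5 mm across and 36 mm deep at x = -35 and +35 mm. The rod stands in one, the reamer in the other.
- reamer: T-handled reamer, loose, upright in the other hole: 10 mm shank, steel crossbar 56 mm long at 73 mm from the tip. Origin at the tip. Not for this job.
- solder_spool: Solder spool, 61 mm across, 30 mm high, bystander. Origin at the centre of its underside.
- flux_tin: Round flux tin, 57 mm across, 20 mm high, bystander. Origin at the centre of its underside.
Things that resemble listed ones, but are neither listed nor needed, are in the scene too. Of the things that look like the stand, the middle-sized one is meant.

How it is judged:
By the outcome, as a careful person would: the job done as asked, in the order asked, and still so for the second after the job is handed in, with the robot touching nothing.
It also fails if it takes over 56 s, if anything falls off the work surface, if the arm or the gripper's body presses on something with over 40 N, if the wrist force passes 120 N, or if a joint passes its speed limit or range.

## Working session

There is one attempt and no reset: what is moved stays moved. The work goes in short steps, Python scripts to look and compute and a tool call to move; the robot and the scene stay as the last step left them, time stands still between calls to the robot, and variables do not carry over. Pictures are saved under pics/ and viewed, at most 10 in all, crops included, and the job is handed in when it is done.

Besides the shell and the picture viewer there is one more tool, called after "Emit:" in YAML: its name, and indented under it one key for each argument. drive_tool: Moves the arm, as the interface text tells. Its arguments: {"type":"object","properties":{"increments":{"type":"array"},"squeeze":{"type":"number"}},"required":["increments"]}

```bash
ls; mkdir -p pics; python3 - <<'E'
from plant import r,capture,camera_model,job
import cv2,numpy as np
a=capture("scene");b=capture("top")
cv2.imwrite("pics/scene.png",a[:,:,::-1]);cv2.imwrite("pics/top.png",b[:,:,::-1])
for n in("scene","top","wrist"):
    m=camera_model(n);R=cv2.Rodrigues(np.array(m["rvec"],float))[0];print(n,np.array(m["camera_matrix"]).round(0).tolist(),(-R.T@np.array(m["tvec"]).ravel()).round(3),R[2].round(2))
print(r.get_state())
E
```

```text
pics
scene [[465.0, 0.0, 279.0], [0.0, 465.0, 211.0], [0.0, 0.0, 1.0]] [-0.158 -0.455  0.536] [ 0.74  0.5  -0.45]
top [[546.0, 0.0, 279.0], [0.0, 546.0, 208.0], [0.0, 0.0, 1.0]] [0.498 0.01  1.186] [ 0.08  0.01 -1.  ]
wrist [[297.0, 0.0, 281.0], [0.0, 297.0, 205.0], [0.0, 0.0, 1.0]] [ 0.168 -0.659  0.385] [ 0.28  0.11 -0.95]
{'time_s': 0.1, 'joints': array([-5.23624050e+01,  2.05868662e+01,  6.37811389e-01, -1.76842996e-02,
       -7.01355760e+01, -1.65071500e+01]), 'qd': array([ 0.08367652, -0.12858971,  0.08110126, -0.00112524,  0.064522  ,
        0.04464974]), 'joint_torque': array([-1.79516355e-03, -5.84162307e+01,  2.93754351e+01,  7.01538205e+00,
        1.01889332e-02, -7.76388583e-05]), 'tcp_pos': array([ 0.24315295, -0.62922173,  0.23671257]), 'eef_rot': array([ 1.79914133e+02, -8.10877118e-03, -1.58875570e+02]), 'contact_force': array([ 0.00124253, -0.22332213, -0.23292796]), 'moment': array([-0.00863335,  0.00496688, -0.00964163]), 'gripper_force': 0.0, 'gripper_width': 0.08779992859838735}
```

View pics/scene.png

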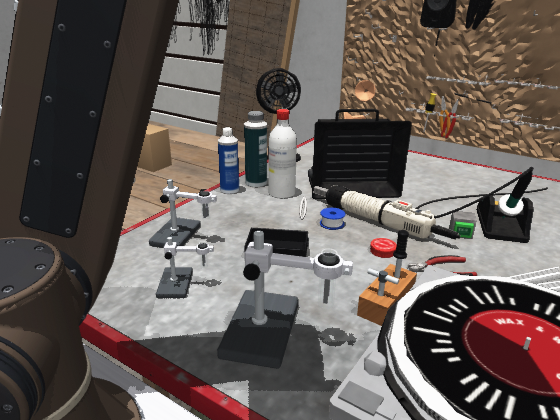

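View pics/top.png

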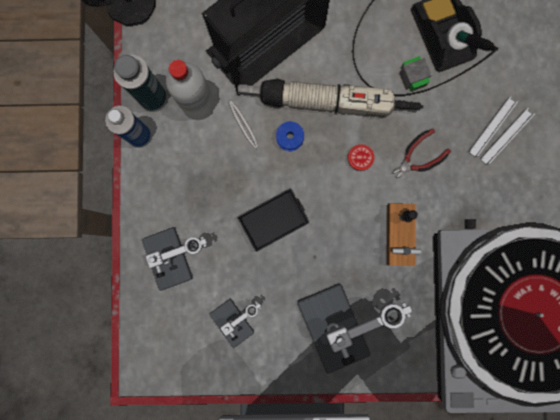

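The pictures show three stands. In the top view they are left at (170,258), small at (235,322) and large at (335,328). The left one's foot is about 36x55 px, which matches 75x120 mm at about 460 px/m, so it is the middle-sized one. The tray is at (273,219). In the tool block at (403,235), the black round head at (409,214) is the rod and the steel crossbar at (405,251) is the reamer. I'll measure these and check the choice with one close crop.

```bash
cat > h.py <<'E'
from plant import r,capture,camera_model,job
import cv2,numpy as np
def ray(m,u):
    K=np.array(m["camera_matrix"],float);R=cv2.Rodrigues(np.array(m["rvec"],float))[0];t=np.array(m["tvec"],float).ravel()
    d=m.get("dist_coeffs");p=np.linalg.solve(K,np.array([u[0],u[1],1.]))
    return -R.T@t,R.T@p
def onz(m,u,z):
    c,d=ray(m,u);return c+d*(z-c[2])/d[2]
def two(m1,u1,m2,u2):
    c1,d1=ray(m1,u1);c2,d2=ray(m2,u2);s=np.linalg.lstsq(np.c_[d1,-d2],c2-c1,rcond=None)[0]
    p,q=c1+d1*s[0],c2+d2*s[1];return (p+q)/2,np.linalg.norm(p-q)
def proj(m,P):
    return cv2.projectPoints(np.array(P,float).reshape(-1,1,3),np.array(m["rvec"],float),np.array(m["tvec"],float),np.array(m["camera_matrix"],float),None)[0].reshape(-1,2)
E
python3 - <<'E'
from h import *
b=cv2.imread("pics/top.png");m=camera_model("top");print(m.keys())
hsv=cv2.cvtColor(b,cv2.COLOR_BGR2HSV)
def rects(mask,box,name,z,amin=150):
    x0,y0,x1,y1=box;k=np.zeros_like(mask);k[y0:y1,x0:x1]=mask[y0:y1,x0:x1]
    for c in cv2.findContours(k,cv2.RETR_EXTERNAL,cv2.CHAIN_APPROX_NONE)[0]:
        if cv2.contourArea(c)<amin: continue
        w=np.array([onz(m,p,z)[:2] for p in c[:,0]],np.float32)*1000
        q=cv2.minAreaRect(w);print(name,cv2.minAreaRect(c),np.round(q[0],1),np.round(q[1],1),round(q[2],1))
v=hsv[:,:,2]
rects((v<50).astype(np.uint8),(225,180,320,260),"tray",.032)
for t in(65,80): rects((v<t).astype(np.uint8),(125,215,225,300),"foot%d"%t,.016)
rects(((hsv[:,:,1]>120)&(hsv[:,:,0]<25)&(v>60)).astype(np.uint8),(375,190,430,280),"block",.042)
rects(((v<40)).astype(np.uint8),(380,195,430,235),"rodhead",.136,40)
print(v[270:280,165:180:3],v[240:245,150:165:3])
o=np.hstack([cv2.resize(b[215:300,130:230],(400,340),interpolation=2),cv2.resize(b[190:275,370:470],(400,340),interpolation=2)])
cv2.imwrite("pics/crop1.png",o)
E
```

```text
dict_keys(['camera_matrix', 'rvec', 'tvec'])
tray ((273.55731201171875, 219.10508728027344), (38.5475959777832, 61.69211959838867), 61.38954162597656) [569.2  34.9] [ 81.7 130.4] 27.6
foot80 ((171.6792755126953, 271.486572265625), (27.557655334472656, 36.39783477783203), 69.775146484375) [461.9 254.4] [58.8 77.6] 19.2
foot80 ((161.6917724609375, 241.67808532714844), (20.71628189086914, 36.39979934692383), 69.44395446777344) [525.8 275.8] [44.6 78. ] 19.6
block ((401.5, 234.5), (61.0, 25.0), 90.0) [ 532.4 -231.8] [ 52.2 127.2] 88.1
rodhead ((408.5, 215.5), (9.0, 15.0), 90.0) [ 565.2 -226.5] [28.9 17.3] 89.0
[[76 77 59 80 79]
 [76 76 74 81 79]
 [69 78 78 81 78]
 [67 78 78 81 79]
 [66 79 78 81 80]
 [69 79 76 80 81]
 [74 78 76 79 81]
 [76 77 77 80 78]
 [75 78 77 78 80]
 [76 78 78 78 80]] [[79 80 79 78 78]
 [80 77 80 78 79]
 [78 79 78 78 77]
 [78 75 78 79 80]
 [80 76 79 79 77]]
```

View pics/crop1.png

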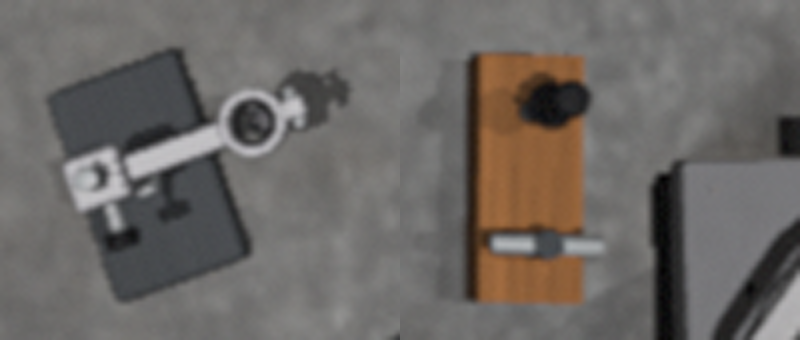

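The left stand has a dark foot with corners at crop (48,98), (182,48), (250,250) and (122,300), and its collar ring centre is at (251,123). The rod has the black straight grip with its head at crop (573,98). The steel T at (547,244) is the reamer. So the choice holds.

```bash
python3 - <<'E'
from h import *
m=camera_model("top")
f=lambda x,y:(130+x/4-.4,215+y/4-.4)
C=[onz(m,f(*c),z)*1000 for c,z in (((48,98),.016),((182,48),.016),((250,250),.014),((122,300),.016))]
C=np.array(C)[:,:2];print(C.round(1),np.linalg.norm(np.roll(C,-1,0)-C,axis=1).round(1))
c=C.mean(0);print("foot c",c)
t=onz(m,f(251,123),.118)*1000;print("collar@118",t)
for i,j in((0,1),(3,2),(1,2),(0,3)):
    e=C[j]-C[i];print(np.degrees(np.arctan2(e[1],e[0])))
d=c-t[:2];print("dir",np.degrees(np.arctan2(d[1],d[0])),np.linalg.norm(d))
ms=camera_model("scene")
print("rod head top",onz(m,(413,214.3),.136)*1000)
hp=onz(m,(413,214.3),.136);print("proj in scene",proj(ms,[hp,hp-[0,0,.13],[t[0]/1000,t[1]/1000,.125]]).round(1))
E
```

```text
[[531.9 319.2]
 [557.5 247.2]
 [449.1 211.3]
 [423.9 279.3]] [ 76.5 114.2  72.6 115.2]
foot c [490.6067145  264.23297698]
collar@118 [515.05849716 192.70165433 118.        ]
-70.42672423014623
-69.60760805919827
-161.6786113739988
-159.69991824214438
dir 108.87213259953822 75.5951043149048
rod head top [ 567.30787463 -235.15275722  136.        ]
proj in scene [[403.2 230.9]
 [394.4 290.6]
 [203.7 189.8]]
```

Stand x points at about 109.5° in world, and the tube is at about (0.5155, 0.1915). The tray centre is at (0.569, 0.035) with yaw 117.6°, so it is about 8° off and has about 140 mm to go. The rod is at about (0.567, -0.235). I'll move now, passing over the block for a wrist picture.

Emit:
drive_tool:
  increments:
    - [[1,-0.33,0.167,0,0],[1,-0.67,0.333,0,0],[1,-1,0.5,0,0]]

```text
time_s: 0.48
tcp_pos: [0.3342, -0.5292, 0.237]
eef_rot: [180.0, -0.0, -158.9]
contact_force: [-0.0, 0.8, 0.4]
gripper_width: 0.0874
gripper_force: 0.0
```

Emit:
drive_tool:
  increments:
    - [[1,-0.33,0.167,0,0],[1,-0.67,0.333,0,0],[1,-1,0.5,0,0]]

```text
time_s: 0.85
tcp_pos: [0.4246, -0.4298, 0.2372]
eef_rot: [180.0, -0.0, -158.9]
contact_force: [0.4, -0.3, -0.4]
gripper_width: 0.0881
gripper_force: 0.0
```

Emit:
drive_tool:
  increments:
    - [[0.5,-0.33,0.167,0,0],[0.5,-0.67,0.333,0,0],[0.5,-1,0.5,0,0]]

```text
time_s: 1.23
tcp_pos: [0.5149, -0.3306, 0.2373]
eef_rot: [180.0, -0.0, -158.9]
contact_force: [0.4, 0.1, -1.2]
gripper_width: 0.0669
gripper_force: 0.0
```

Emit:
drive_tool:
  increments:
    - [[0,-0.15,0.2,0,-0.028],[0,-0.3,0.4,0,-0.056],[0,-0.45,0.6,0,-0.084],[0,-0.6,0.8,0,-0.112],[0,-0.6,0.8,0,-0.14]]

```text
time_s: 1.85
tcp_pos: [0.5471, -0.2146, 0.2373]
eef_rot: [180.0, 0.0, -108.0]
contact_force: [0.1, 0.1, -1.1]
gripper_width: 0.0435
gripper_force: 0.0
```

```bash
cat >> h.py <<'E'
def plan(tgt,yaw,cur=None,cyaw=None):
    s=r.get_state();p=np.array(s["tcp_pos"]) if cur is None else np.array(cur);y=s["eef_rot"][2] if cyaw is None else cyaw
    R=cv2.Rodrigues(np.array([0,0,np.radians(y)]))[0]@np.diag([1.,-1,-1])
    d=R.T@(np.array(tgt)-p);t=-((yaw-y+180)%360-180)
    print("shift/120",(d/.12).round(3),"turn/360",round(t/360,4))
E
python3 - <<'E'
from h import *
m=camera_model("wrist");a=capture("wrist")
np.save("w1.npy",np.array([0]));import pickle;pickle.dump(m,open("w1.pkl","wb"))
cv2.imwrite("pics/w1.png",a[:,:,::-1])
print(proj(m,[[.567,-.235,.136],[.567,-.235,.086]]))
xd=np.array([np.cos(np.radians(117.6)),np.sin(np.radians(117.6)),0]);c=np.array([.569,.035,0])
plan(c-xd*.105+[0,0,.237],-62.4)
E
```

```text
[[252.42556448 193.4063085 ]
 [256.85447265 180.611701  ]]
shift/120 [-1.427 -0.167  0.002] turn/360 -0.1254
```

View pics/w1.png

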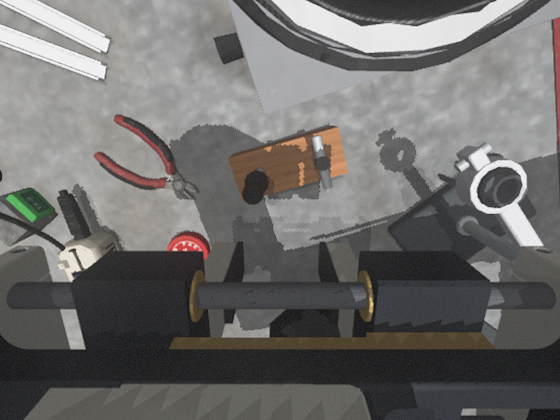

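The wrist view shows the rod's black head at (253,188), which matches the prediction to about 5 px, with the reamer at (320,160). Next I go behind the tray.

Emit:
drive_tool:
  increments:
    - [[0,-0.24,-0.028,0,0],[0,-0.48,-0.056,0,0],[0,-0.72,-0.085,0,0]]

```text
time_s: 2.28
tcp_pos: [0.5838, -0.1372, 0.2373]
eef_rot: [180.0, -0.0, -108.7]
contact_force: [0.2, 0.5, -0.8]
gripper_width: 0.0437
gripper_force: 0.0
```

Emit:
drive_tool:
  increments:
    - [[0,-0.14,-0.016,0,-0.025],[0,-0.28,-0.033,0,-0.05],[0,-0.42,-0.05,0,-0.075],[0,-0.56,-0.066,0,-0.1],[0,-0.707,-0.082,0,-0.125]]

```text
time_s: 2.9
tcp_pos: [0.62, -0.0602, 0.2372]
eef_rot: [180.0, 0.0, -63.4]
contact_force: [0.9, -0.3, -0.5]
gripper_width: 0.0436
gripper_force: 0.0
```

```bash
python3 - <<'E'
from h import *
import pickle
print(r.get_state()["tcp_pos"],r.get_state()["eef_rot"])
m=camera_model("top");b=capture("top")[:,:,::-1].copy();cv2.imwrite("pics/top2.png",b)
v=cv2.cvtColor(b,cv2.COLOR_BGR2HSV)[:,:,2];k=np.zeros_like(v);k[180:260,225:320]=(v<50)[180:260,225:320]
print(r.get_state()["time_s"])
xd=np.array([np.cos(np.radians(117.6)),np.sin(np.radians(117.6)),0]);c=np.array([.569,.035,0])
plan(c-xd*.1+[0,0,.02],-62.4)
E
```

```text
[ 0.61999169 -0.06019176  0.23717847] [ 1.79960998e+02  1.67083085e-02 -6.33828528e+01]
2.95
shift/120 [-0.059  0.022  1.809] turn/360 -0.0013
```

Emit:
drive_tool:
  increments:
    - [[0,0,0.006,0.3,0],[0,0,0.012,0.6,0],[0,0,0.02,0.95,0]]

```text
time_s: 3.32
tcp_pos: [0.6179, -0.0618, 0.1227]
eef_rot: [-180.0, -0.0, -63.7]
contact_force: [0.1, -0.1, 0.4]
gripper_width: 0.044
gripper_force: 0.0
```

Emit:
drive_tool:
  increments:
    - [[0,0,0,0.22,0],[0,0,0,0.45,0],[0,0,0,0.65,0],[0,0,0,0.8,0],[0,0,0,0.86,0]]

```text
time_s: 3.95
tcp_pos: [0.6173, -0.0618, 0.0192]
eef_rot: [179.9, 0.0, -63.6]
contact_force: [0.4, -0.4, 0.6]
gripper_width: 0.0437
gripper_force: 0.0
```

```bash
python3 - <<'E'
from h import *
s=r.get_state();print(s["tcp_pos"],s["eef_rot"],s["contact_force"])
xs=np.array([np.cos(np.radians(109.5)),np.sin(np.radians(109.5)),0]);tube=np.array([.5155,.1915,0])
xd=np.array([np.cos(np.radians(117.6)),np.sin(np.radians(117.6)),0]);c=np.array([.569,.035,0])
plan(c-xd*.079+[0,0,.02],-62.4)
plan(tube-xs*(.027+.079)+[0,0,.02],-70.5)
plan(tube-xs*(.027+.079)+[0,0,.02],-70.5,c-xd*.079+[0,0,.02],-62.4)
E
```

```text
[ 0.61729392 -0.06177351  0.01918331] [ 1.79905469e+02  2.59900976e-02 -6.35726912e+01] [ 0.434779   -0.39454351  0.59113202]
shift/120 [-0.243 -0.012 -0.007] turn/360 -0.0033
shift/120 [-1.391 -0.073 -0.007] turn/360 0.0192
shift/120 [-1.146 -0.085  0.   ] turn/360 0.0225
```

Emit:
drive_tool:
  increments:
    - [[0,-0.15,-0.008,-0.007,0],[0,-0.3,-0.016,-0.007,0],[0,-0.45,-0.024,-0.007,0.004],[0,-0.6,-0.032,-0.007,0.008],[0,-0.7,-0.037,-0.007,0.01]]

```text
time_s: 4.58
tcp_pos: [0.5842, 0.0173, 0.0222]
eef_rot: [-179.9, -0.0, -67.0]
contact_force: [0.9, -1.5, 1.8]
gripper_width: 0.044
gripper_force: 0.9
```

```bash
cat > tray.py <<'E'
from h import *
import sys
s=r.get_state();print(s["tcp_pos"].round(4),s["eef_rot"].round(1),s["contact_force"].round(1))
for n in("top","scene"):
    b=capture(n)[:,:,::-1].copy();cv2.imwrite("pics/%s_%s.png"%(n,sys.argv[1]),b)
    if n=="top": o=cv2.resize(b[150:300,130:330],(400,300))
    else: o=np.hstack([o,cv2.resize(b[160:310,130:330],(400,300))])
cv2.imwrite("pics/both_%s.png"%sys.argv[1],o)
xs=np.array([np.cos(np.radians(109.5)),np.sin(np.radians(109.5)),0]);tube=np.array([.5155,.1915,0])
for g in(.09,.085,.08): plan(tube-xs*(.027+g)+[0,0,.02],-70.5)
E
python3 tray.py t1
```

```text
[0.5842 0.0173 0.0222] [-179.9   -0.   -67. ] [ 0.9 -1.5  1.8]
shift/120 [-0.587  0.019  0.017] turn/360 0.0098
shift/120 [-0.628  0.016  0.017] turn/360 0.0098
shift/120 [-0.67   0.014  0.017] turn/360 0.0098
```

View pics/both_t1.png

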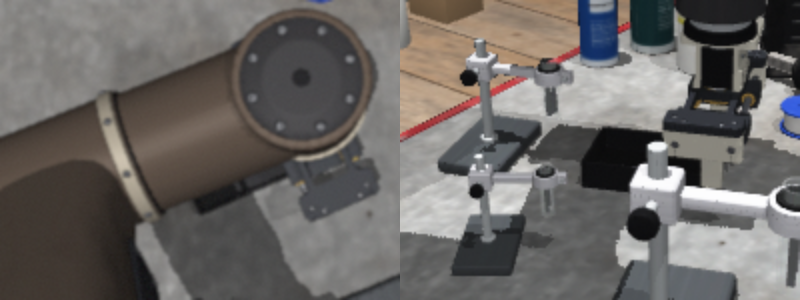

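```bash
python3 - <<'E'
from h import *
b=cv2.imread("pics/scene_t1.png");m=camera_model("scene")
v=b.max(2);k=((v<40)*255).astype(np.uint8)[215:265,215:270];c=max(cv2.findContours(k,0,1)[0],key=cv2.contourArea);c=c[:,0]+[215,215]
print(c[c[:,0].argmin()],c[c[:,1].argmax()],c[c[:,1].argmin()]); print(cv2.approxPolyDP(c,2,True)[:,0].tolist())
o=np.array([.5155,.1915]);a=np.radians(109.5);x=np.array([np.cos(a),np.sin(a)]);y=np.array([-x[1],x[0]])
for q in cv2.approxPolyDP(c,2,True)[:,0]:
    for z in(0,.032):
        p=onz(m,q,z)[:2]-o;print(q,z,(x@p).round(3),(y@p).round(3))
t=r.get_state()["tcp_pos"][:2]-o;print("tcp",x@t,y@t)
E
```

```text
[221 239] [238 255] [231 224]
[[231, 224], [221, 239], [221, 252], [243, 255], [247, 244], [245, 243], [252, 240], [252, 232], [261, 229], [259, 226]]
[231 224] 0 -0.025 -0.087
[231 224] 0.032 -0.047 -0.031
[221 239] 0 -0.028 -0.012
[221 239] 0.032 -0.049 0.04
[221 252] 0 -0.048 0.041
[221 252] 0.032 -0.068 0.089
[243 255] 0 -0.098 0.04
[243 255] 0.032 -0.115 0.088
[247 244] 0 -0.092 -0.006
[247 244] 0.032 -0.11 0.045
[245 243] 0 -0.086 -0.009
[245 243] 0.032 -0.104 0.042
[252 240] 0 -0.098 -0.026
[252 240] 0.032 -0.115 0.026
[252 232] 0 -0.086 -0.062
[252 232] 0.032 -0.104 -0.008
[261 229] 0 -0.103 -0.082
[261 229] 0.032 -0.119 -0.026
[259 226] 0 -0.094 -0.095
[259 226] 0.032 -0.111 -0.039
tcp -0.1871504889250332 -0.006607496242471502
```

Emit:
drive_tool:
  increments:
    - [[0,-0.15,0,0.014,0.003],[0,-0.3,0,0.014,0.006],[0,-0.45,0.004,0.014,0.01],[0,-0.6,0.008,0.014,0.01],[0,-0.68,0.01,0.014,0.01]]

```text
time_s: 5.3
tcp_pos: [0.5514, 0.0911, 0.0199]
eef_rot: [-180.0, -0.0, -70.6]
contact_force: [0.3, -2.0, 1.3]
gripper_width: 0.044
gripper_force: 1.1
```

```bash
python3 tray.py t2; python3 - <<'E'
from h import *
o=np.array([.5155,.1915]);a=np.radians(109.5);x=np.array([np.cos(a),np.sin(a)]);y=np.array([-x[1],x[0]])
t=r.get_state()["tcp_pos"][:2]-o;print("tcp",x@t,y@t)
E
```

```text
[0.5514 0.0911 0.0199] [-180.    -0.   -70.6] [ 0.3 -2.   1.3]
shift/120 [ 0.088  0.001 -0.003] turn/360 -0.0002
shift/120 [ 0.046  0.001 -0.003] turn/360 -0.0002
shift/120 [ 0.005  0.001 -0.003] turn/360 -0.0002
tcp -0.10644313386800723 -0.00015667481356454222
```

View pics/both_t2.png

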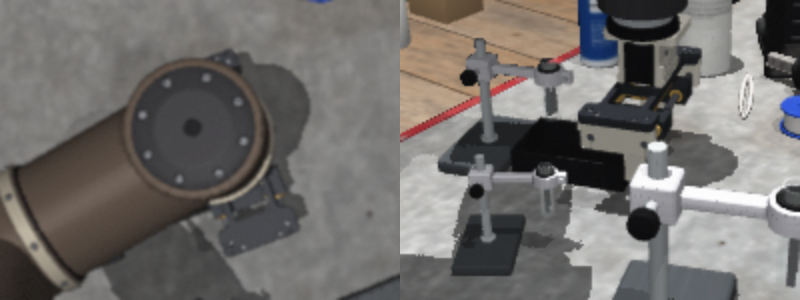

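The tray now lies under the collar, almost at the foot. I'll nudge it about 5 mm more, back off and rise.

Emit:
drive_tool:
  increments:
    - [[0,-0.02,0,0,0],[0,-0.045,0,0,0],[0,-0.045,0,0,0],[0,0.1,0,0,0],[0,0.3,0,0,0]]

```text
time_s: 6.02
tcp_pos: [0.5636, 0.0557, 0.0195]
eef_rot: [-180.0, 0.0, -70.6]
contact_force: [0.2, -0.6, 0.8]
gripper_width: 0.0438
gripper_force: 0.0
```

Emit:
drive_tool:
  increments:
    - [[0,0.1,0,-0.25,0],[0,0.3,0,-0.5,0],[0,0.5,0,-0.75,0],[0,0.8,0,-1,0]]

```text
time_s: 6.52
tcp_pos: [0.5952, -0.0355, 0.1406]
eef_rot: [-180.0, 0.0, -70.6]
contact_force: [1.7, 0.6, 0.3]
gripper_width: 0.0436
gripper_force: 0.0
```

Emit:
drive_tool:
  increments:
    - [[1,0.33,0,-0.3,0],[1,0.67,0,-0.6,0],[1,1,0,-0.8,0]]

```text
time_s: 6.9
tcp_pos: [0.6354, -0.1498, 0.2376]
eef_rot: [-179.9, -0.0, -70.7]
contact_force: [0.9, 1.3, -0.5]
gripper_width: 0.0681
gripper_force: 0.0
```

```bash
python3 - <<'E'
from h import *
m=camera_model("top");b=capture("top")[:,:,::-1].copy();cv2.imwrite("pics/top3.png",b)
s=capture("scene")[:,:,::-1].copy();cv2.imwrite("pics/scene3.png",s)
o=np.hstack([cv2.resize(b[190:290,125:265],(420,300),interpolation=2),cv2.resize(s[170:270,140:280],(420,300),interpolation=2)])
cv2.imwrite("pics/both3.png",cv2.resize(o,(800,286)))
st=r.get_state();print(st["time_s"],st["tcp_pos"],st["eef_rot"],st["gripper_width"])
v=cv2.cvtColor(b,cv2.COLOR_BGR2HSV)[:,:,2];k=np.zeros_like(v);k[190:270,185:260]=(v<45)[190:270,185:260]
c=max(cv2.findContours(k,0,1)[0],key=cv2.contourArea);q=cv2.minAreaRect(np.array([onz(m,p,.032)[:2] for p in c[:,0]],np.float32)*1000);print(q)
plan([.567,-.235,.26],-90);plan([.567,-.235,.26],-180)
print(st["joints"])
E
```

```text
7.0 [ 0.63661623 -0.15178771  0.23833498] [-1.79776057e+02 -1.41147084e-01 -7.08570775e+01] 0.07596697949813264
((506.3155212402344, 168.79742431640625), (80.01973724365234, 36.56573486328125), 15.459593772888184)
shift/120 [ 0.465  0.775 -0.181] turn/360 0.0532
shift/120 [ 0.465  0.775 -0.181] turn/360 0.3032
[  3.67572968  18.44787396  -2.31791245   0.08175126 -68.98075806
  15.43831474]
```

View pics/both3.png

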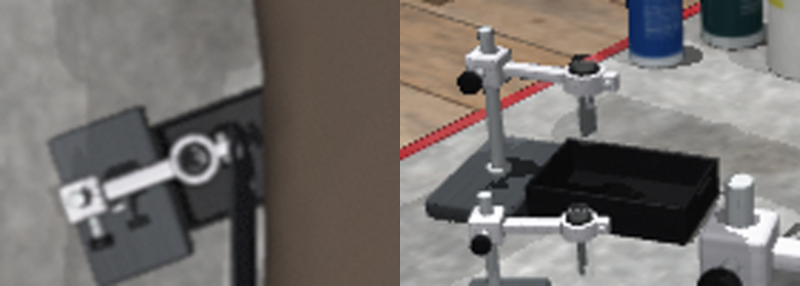

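The tray lies under the tube against the foot, square with the stand. Now I go above the rod, keeping the yaw and partly opening the gripper.

Emit:
drive_tool:
  increments:
    - [[0.3,0.12,0.2,0.05,0],[0.3,0.24,0.4,0.1,0],[0.3,0.36,0.6,0.2,0],[0.3,0.465,0.775,0.3,0],[0.3,0.465,0.775,0.3,0]]

```text
time_s: 7.62
tcp_pos: [0.5631, -0.2322, 0.1981]
eef_rot: [179.9, 0.1, -70.8]
contact_force: [0.1, 0.3, -0.5]
gripper_width: 0.0573
gripper_force: 0.0
```

```bash
python3 - <<'E'
from h import *
import pickle
m=camera_model("wrist");a=capture("wrist");pickle.dump(m,open("w2.pkl","wb"))
mt=camera_model("top");ms=camera_model("scene");S=capture("scene");T=capture("top")
for n,i in(("w2",a),("s4",S),("t4",T)): cv2.imwrite("pics/%s.png"%n,i[:,:,::-1])
st=r.get_state();print(st["tcp_pos"].round(4),st["eef_rot"].round(2),st["gripper_width"])
print(proj(m,[[.567,-.235,.136],[.567,-.235,.095],st["tcp_pos"]]).round(1),proj(ms,[[.567,-.235,.136],[.567,-.235,.095]]).round(1))
o=np.hstack([cv2.resize(a,(500,375)),cv2.resize(S[200:320,350:446],(300,375),interpolation=2)])
cv2.imwrite("pics/b4.png",o[:,:,::-1])
E
```

```text
[ 0.5657 -0.2309  0.1997] [-1.7998e+02 -2.0000e-02 -7.0670e+01] 0.05705205139460346
[[278.1 219.4]
 [278.4 203.3]
 [277.  266.7]] [[403.  230.9]
 [400.1 250.7]]
```

View pics/b4.png

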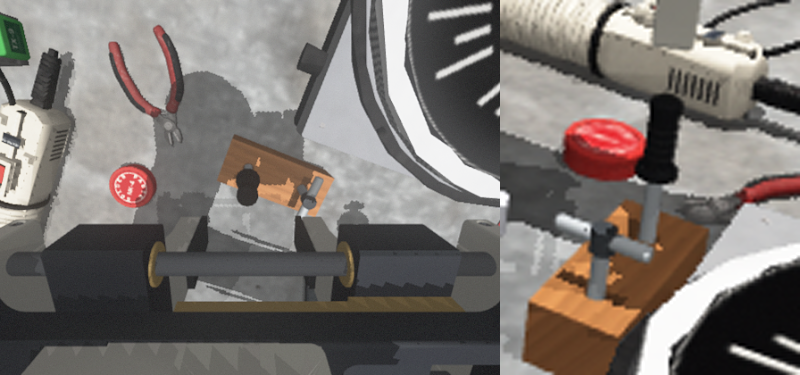

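The rod head is at about (277,217) in the wrist view and (403,231) in the scene view. Both agree with (0.567, -0.235) to 2 mm. It sits between the open fingers, and the reamer is clear. I'll descend and grip.

Emit:
drive_tool:
  increments:
    - [[0.3,0.036,0,0.2,0],[0.3,0.036,0,0.4,0],[0.3,0.036,0,0.6,0],[0.3,0.036,0,0.74,0],[0.3,0.036,0,0.772,0]]

```text
time_s: 8.4
tcp_pos: [0.5669, -0.2345, 0.1059]
eef_rot: [179.9, 0.0, -70.6]
contact_force: [-0.1, 0.6, 0.4]
gripper_width: 0.0568
gripper_force: 0.0
```

Emit:
drive_tool:
  increments:
    - [[-1,0,0,0,0],[-1,0,0,0,0],[-1,0,0,0,0],[-1,0,0,0,0],[-1,0,0,0,0]]
  squeeze: 35

```text
time_s: 9.02
tcp_pos: [0.5671, -0.235, 0.1072]
eef_rot: [-180.0, -0.0, -70.7]
contact_force: [-0.1, -0.8, 1.8]
gripper_width: 0.0165
gripper_force: 35.0
```

Emit:
drive_tool:
  increments:
    - [[-1,0,0,-0.12,0],[-1,0,0,-0.26,0],[-1,0,0,-0.4,0],[-1,0,0,-0.6,0]]

```text
time_s: 9.52
tcp_pos: [0.5668, -0.2349, 0.1802]
eef_rot: [180.0, 0.0, -70.7]
contact_force: [-0.1, -0.2, -1.2]
gripper_width: 0.0164
gripper_force: 35.0
```

Emit:
drive_tool:
  increments:
    - [[-1,0,0,-0.2,0],[-1,0,0,-0.4,0],[-1,0,0,-0.58,0]]

```text
time_s: 9.9
tcp_pos: [0.567, -0.2349, 0.2508]
eef_rot: [-179.9, -0.0, -70.7]
contact_force: [1.0, -0.3, -0.5]
gripper_width: 0.016
gripper_force: 35.0
```

Emit:
drive_tool:
  increments:
    - [[-1,-0.2,-0.05,0,0],[-1,-0.5,-0.1,0,0],[-1,-0.75,-0.15,0,0],[-1,-0.95,-0.2,0,0]]

```text
time_s: 10.4
tcp_pos: [0.5516, -0.1183, 0.2499]
eef_rot: [-179.9, -0.0, -70.6]
contact_force: [-0.6, 0.4, -0.7]
gripper_width: 0.0162
gripper_force: 35.0
```

Emit:
drive_tool:
  increments:
    - [[-1,-0.25,-0.05,0,0],[-1,-0.5,-0.1,0,0],[-1,-0.75,-0.15,0,0],[-1,-0.95,-0.2,0,0]]

```text
time_s: 10.9
tcp_pos: [0.5366, -0.0028, 0.2499]
eef_rot: [-179.9, 0.0, -70.6]
contact_force: [-0.0, 1.1, -1.1]
gripper_width: 0.0164
gripper_force: 35.0
```

Emit:
drive_tool:
  increments:
    - [[-1,-0.25,-0.05,0,0],[-1,-0.5,-0.1,0,0],[-1,-0.75,-0.15,0,0],[-1,-0.9,-0.2,0,0],[-1,-0.95,-0.2,0,0]]

```text
time_s: 11.52
tcp_pos: [0.5218, 0.1125, 0.2491]
eef_rot: [-180.0, 0.0, -70.6]
contact_force: [-0.1, 0.3, -1.2]
gripper_width: 0.0163
gripper_force: 35.0
```

```bash
python3 - <<'E'
from h import *
plan([.5155,.1915,.246],-70.5)
s=r.get_state();print(s["tcp_pos"],s["eef_rot"],s["gripper_width"])
E
```

```text
shift/120 [-0.638 -0.169  0.026] turn/360 -0.0003
[0.52180798 0.11253533 0.2490695 ] [-1.79963147e+02  5.59215882e-03 -7.06031426e+01] 0.01632111431352193
```

Emit:
drive_tool:
  increments:
    - [[-1,-0.16,-0.04,0,0],[-1,-0.32,-0.08,0,0],[-1,-0.48,-0.12,0,0],[-1,-0.6,-0.16,0,0],[-1,-0.638,-0.168,0,0]]

```text
time_s: 12.15
tcp_pos: [0.5153, 0.1917, 0.2483]
eef_rot: [180.0, -0.0, -70.6]
contact_force: [-0.1, -0.9, -0.9]
gripper_width: 0.0166
gripper_force: 35.0
```

```bash
python3 - <<'E'
from h import *
import pickle
m=camera_model("wrist");a=capture("wrist");pickle.dump(m,open("w5.pkl","wb"))
ms=camera_model("scene");S=capture("scene")
for n,i in(("w5",a),("s5",S)): cv2.imwrite("pics/%s.png"%n,i[:,:,::-1])
st=r.get_state();t=st["tcp_pos"];print(t.round(4),st["eef_rot"].round(2))
P=[t,t-[0,0,.021],t-[0,0,.101],[.5155,.1915,.125]]
print(proj(m,P).round(1),proj(ms,P).round(1))
w=a[130:280,215:365];s=S[110:260,140:265]
cv2.imwrite("pics/b5.png",np.hstack([cv2.resize(w,(400,400),interpolation=2),cv2.resize(s,(333,400),interpolation=2)])[:,:,::-1])
E
```

```text
[0.5153 0.191  0.2483] [ 1.7998e+02 -1.0000e-02 -7.0630e+01]
[[282.7 263.9]
 [282.6 247.4]
 [282.1 207.8]
 [281.6 200.9]] [[200.6 134.7]
 [201.3 144.6]
 [203.7 180.4]
 [204.3 189.8]]
```

View pics/b5.png

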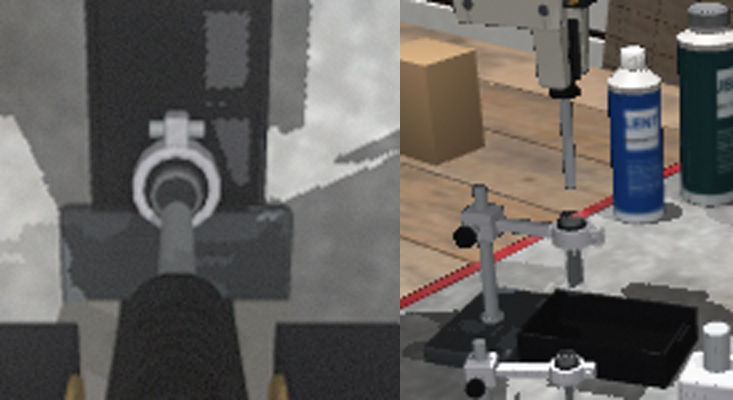

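In the wrist view the rod tip is at about (281,206) and the collar ring centre at (281,199), both within 1.5 px of prediction. The scene view agrees, with the tip at (204,180) and the rim at (204,191), so they are aligned to about 1 mm. I'll lower the rod gently into the tube.

Emit:
drive_tool:
  increments:
    - [[-1,0,0,0.08,0],[-1,0,0,0.16,0],[-1,0,0,0.2,0],[-1,0,0,0.24,0],[-1,0,0,0.28,0]]

```text
time_s: 12.88
tcp_pos: [0.5155, 0.1905, 0.2146]
eef_rot: [-180.0, 0.0, -70.7]
contact_force: [-0.6, 0.1, -1.2]
gripper_width: 0.0169
gripper_force: 35.0
```

Emit:
drive_tool:
  increments:
    - [[-1,0,0,0.05,0],[-1,0,0,0.1,0],[-1,0,0,0.15,0],[-1,0,0,0.18,0],[-1,0,0,0.2,0]]

```text
time_s: 13.5
tcp_pos: [0.5154, 0.1905, 0.1906]
eef_rot: [180.0, -0.0, -70.7]
contact_force: [0.5, -0.2, -0.5]
gripper_width: 0.017
gripper_force: 35.0
```

Emit:
drive_tool:
  increments:
    - [[-1,0,0,0.025,0],[-1,0,0,0.05,0],[-1,0,0,0.075,0],[-1,0,0,0.1,0],[-1,0,0,0.12,0]]

```text
time_s: 14.12
tcp_pos: [0.5158, 0.1907, 0.177]
eef_rot: [-179.9, 0.0, -70.7]
contact_force: [-0.4, -0.1, 5.0]
gripper_width: 0.0165
gripper_force: 35.0
```

The force is now 5 N, so the tip is on the slug. I'll keep pushing steadily.

Emit:
drive_tool:
  increments:
    - [[-1,0,0,0.035,0],[-1,0,0,0.07,0],[-1,0,0,0.105,0],[-1,0,0,0.14,0],[-1,0,0,0.165,0]]

```text
time_s: 14.75
tcp_pos: [0.5151, 0.1904, 0.156]
eef_rot: [180.0, -0.0, -70.7]
contact_force: [-0.6, -0.2, -0.9]
gripper_width: 0.0165
gripper_force: 35.0
```

Emit:
drive_tool:
  increments:
    - [[-1,0,0,0.02,0],[-1,0,0,0.04,0],[-1,0,0,0.06,0],[-1,0,0,0.075,0],[-1,0,0,0.085,0]]

```text
time_s: 15.38
tcp_pos: [0.5154, 0.1905, 0.1464]
eef_rot: [180.0, -0.0, -70.7]
contact_force: [-0.2, -0.2, -0.9]
gripper_width: 0.0167
gripper_force: 35.0
```

Emit:
drive_tool:
  increments:
    - [[-1,0,0,0.008,0],[-1,0,0,0.016,0],[-1,0,0,0.024,0],[-1,0,0,0.03,0],[-1,0,0,0.03,0]]

```text
time_s: 16.0
tcp_pos: [0.5157, 0.1905, 0.1461]
eef_rot: [-179.9, -0.0, -70.6]
contact_force: [-10.8, -2.0, 24.4]
gripper_width: 0.0169
gripper_force: 35.0
```

At TCP z = 0.146 the force rose to 24 N, so the flange is seated. I'll ease off and release.

Emit:
drive_tool:
  increments:
    - [[-1,0,0,-0.025,0],[-1,0,0,-0.025,0],[-0.3,0,0,-0.025,0],[0,0,0,-0.025,0],[0,0,0,-0.025,0]]

```text
time_s: 16.62
tcp_pos: [0.5153, 0.1905, 0.1455]
eef_rot: [180.0, -0.0, -70.7]
contact_force: [0.2, -0.4, 0.2]
gripper_width: 0.04
gripper_force: 0.0
```

Emit:
drive_tool:
  increments:
    - [[0,0,0,-0.1,0],[0,0,0,-0.25,0],[0,0,0,-0.45,0],[0,0,0,-0.7,0],[0,0,0,-1,0]]

```text
time_s: 17.25
tcp_pos: [0.5152, 0.1903, 0.2674]
eef_rot: [180.0, -0.0, -70.7]
contact_force: [-0.1, -0.1, -0.5]
gripper_width: 0.0436
gripper_force: 0.0
```

Emit:
drive_tool:
  increments:
    - [[0,0.3,0,-0.05,0],[0,0.6,0,-0.1,0],[0,0.9,0,-0.2,0],[0,1,0,-0.2,0]]

```text
time_s: 17.75
tcp_pos: [0.556, 0.0759, 0.2916]
eef_rot: [-179.9, -0.0, -70.8]
contact_force: [-0.7, 0.3, -0.5]
gripper_width: 0.0435
gripper_force: 0.0
```

```bash
python3 - <<'E'
from h import *
S=capture("scene");T=capture("top");W=capture("wrist");ms=camera_model("scene")
cv2.imwrite("pics/end.png",np.hstack([cv2.resize(S[120:270,130:270],(373,400),interpolation=2),cv2.resize(T[190:340,150:300],(400,400),interpolation=2)])[:,:,::-1])
st=r.get_state();print(st["time_s"],st["tcp_pos"],st["contact_force"])
print(proj(ms,[[.5155,.1915,z] for z in(.125,.132,.175)]))
E
```

```text
17.9 [0.55495897 0.07719215 0.28982275] [-0.15094313 -0.082116   -1.04726822]
[[204.25889533 189.81631972]
 [204.05599263 186.84743717]
 [202.78125972 168.19548037]]
```

View pics/end.png

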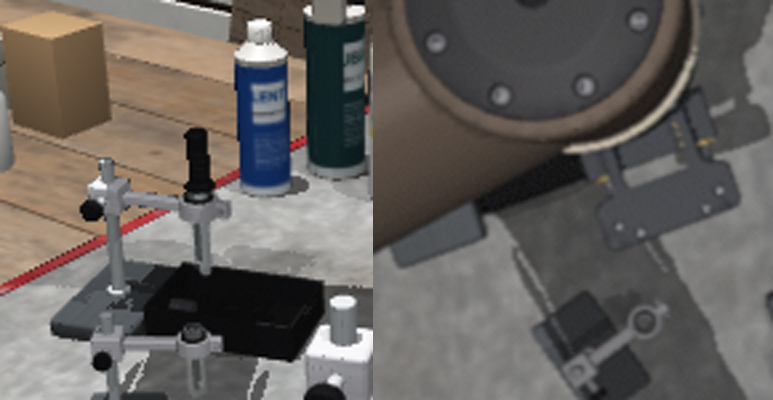

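The rod stands home in the tube: its head is at row 168.8 against 168.2 predicted for fully seated. The tube shows only the rod's tip below it, and the grey slug lies in the tray at crop (183,305). I'm handing in.

```bash
python3 -c "
from plant import job
print(job.close_job())"
```

```text
the job is handed in; nothing more can be done
None
```

The job is handed in at about 18 s: the tray is under the tube, the rod stands fully home, the slug has dropped into the tray, and I moved nothing near the reamer, spool or tin.

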